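# Start the section drive from its switch stations

### The arm

A 7-joint arm with a two-finger parallel gripper is mounted at the origin on a cart in front of the work surface, level with it; the furniture and walls round the work are solid. World frame = base frame: x ahead of the robot, y to its left, z up, the work surface at z = 0. Lengths are in mm, angles in rad, forces in N, time in s.
With the tool pointing down it reaches from about 400 to 875 mm from the base axis. Payload 4.4 kg.
Tool frame: the origin (TCP) lies midway between the tips of the shut fingers; the grasp point (between the pads) lies 19 mm behind it (ctrl.grip_point_offset is the distance from the TCP to the grasp point, in mm); z points along the fingers, y is the direction in which the jaws open and shut (so a half turn about z gives the same grasp; the last joint's range is limited). The gripper opens to 85 mm and grips with 20 to 120 N. Pads are 22 mm wide; open, the fingers measure 114 mm over their backs; the gripper's body (76 mm by 85 mm) begins 54 mm behind the grasp point. The pads swing forward as they close: fully open they stand 13 mm farther back than shut.
Start: joints at [-1.212, 0.628, 0.038, 1.517, -0.027, 0.996, -0.02], TCP at [267.869, 592.253, 231.313] pointing down, gripper open.
Joint ranges: [-3.06, 3.06], [-0.37, 2.12], [-1.25, 1.32], [0.18, 2.47], [-1.1, 4.24], [0.23, 1.98], [-2.94, 2.94]. Speed limits (rad/s): [2.57, 2.57, 3.14, 3.14, 3.14, 3.14, 3.14].

### API

Orientations are given as [roll, pitch, yaw] about the fixed x, y, z axes, in that order (R = Rz(yaw) Ry(pitch) Rx(roll)).
In Python, from cell import ctrl, imaging, models gives the robot as it stands. The module is installed in compiled form; this text tells all that it offers.
- The arm moves only by the tool drive_tool, never from a script. Its argument "deltas" is text: rows parted by semicolons, each of 5 numbers parted by spaces: the shift along the tool's x, y, z in m, then the turn about the tool's z in degrees, then the finger opening in m, from 0 to 0.0854. A call has 1 to 12 rows; each row is the pose to reach, as a shift and turn from the pose commanded when the call began, along the tool's axes at that moment; what a row does not reach only later rows make up. A row lasts 1/8 s, in which the tool goes at most 62.5 mm and 10.7 degrees, less where a joint would pass 70% of its speed; a pose out of reach is approached as far as the arm can. A call with a gripper value outside its range is refused whole. The fingers move at their own pace and stop on an object; the grip force is fixed at half the most. Time passes only in rows, so rows that repeat a pose let the fingers close. It gives the time, the measured TCP pose, the force and the opening at its end, in the units of the state.
- ctrl.read_state(): the state, without advancing time (a new reading comes with each control period).
- imaging.get_image(name): name is "scene" or "top" or "wrist"; returns a dict with "color" (420x560x3 uint8, red, green, blue), "range_z" (420x560 float32, mm along the optical axis (not along the pixel's ray), 0 where there is no reading), "vfov" (degrees; the focal length in pixels is half the picture's height over the tangent of half this angle, whatever the lens; pixels are square), "cx", "cy" (the principal point, pixels), "extrinsics" (4x4, takes a point from camera to world coordinates). Camera axes: x right, y down, z forward; pixel columns grow to the right and rows downward; lengths in mm; the calibration is good to about 2 mm. A picture is of the moment at which its call begins.
- ctrl.finish_job(): hands the job in, once; it reports no verdict.
Trained networks look in a picture, given as the dict that the camera call returned (one of the last four; its "shot" number tells which), for a name from the list of things; names that differ only in an ending like _2 or _b are one class to them, and where a whole thing is asked for, a point or a joint stands for the part that bears it (a point fixed in the world has none). Each returns a list of dicts, best first, with "score" (0 to 1); they miss things now and then, are a little off and sometimes report something else, mostly with a low value. They report only what shows in the picture. A call takes as long as a camera call.
- models.spot_in(picture, thing): "point" ([column, row] in pixels, amid what is visible of it).
- models.landmark_of(picture, thing): "point" ([column, row] in pixels: a listed point, or the origin of a listed thing).
The state is a dict: "clock": time; "qpos": joint angles; "qd": joint speeds; "tau": joint torques, N m; "eef_pos": TCP position; "tool_rot": TCP orientation; "force": force on the tool from outside, world axes, zero at the start; "torque": the same for the moment, N m; "width": finger opening in mm.
Only numpy, scipy, OpenCV 4.12 (cv2) and the standard library are available. Lean on these libraries where they do the work, as an engineer would, in place of code of your own. Each camera call takes 0.05 s, during which the arm holds its last target.

### The job

Start the microtome's drive from the switch boxes standing on the table, with the closed fingertips only: press down the raised half of the rocker switch until it has tipped fully over, then push the slim round metal plunger fully home, and last press the wide square key fully down and keep it down - the program finishes while the fingers still hold the key pressed. Keep to this order, leave the wide mushroom-shaped stop button unpressed, and do not pick up or shift the things standing among the boxes.

Things in the scene. Friction and masses are not known exactly. Their poses are not given: they have to be found in the camera images.
- rocker_station: Grey square box fixed to the table, 70 x 70 mm, top 42 mm above the table; carries a black rocker switch (a shallow V of two ribbed halves, 62 mm long along the station's x axis, 30 mm wide, pivot at the middle, 51 mm above the table). A small cable gland on its side marks the +x side; the half on that side is the raised one at the start. Origin: centre of its underside, on the table; z up.
- rocker (a joint): Rocker angle, rad: 0 = as found (its +x half slopes up by 0.28 rad, the end 60 mm above the table), 0.28 = tipped over (that half lies level, 51 mm above the table, and the other half is up). It moves against light friction, about 1.5 N pressed near the end, and stays where it is left.
- rocker_raised_half (a point): Point on the top face of the rocker half that is to be pressed down, 21 mm from the pivot along the half (10 mm short of its end); 57 mm above the table at the start, 51 mm when tipped over.
- plunger_station: Grey square box fixed to the table, 70 x 70 mm, top 42 mm above the table; carries a slim round bare metal plunger: a flat head 28 mm across on a 20 mm stem, standing out of a steel collar 36 mm across whose top is 47 mm above the table. Origin: centre of its underside, on the table; z up.
- plunger (a joint): How far the plunger is pushed in, m: 0 = out (start), 0.010 = fully home. It moves down against about 3 N of friction and stays where it is left.
- plunger_top (a point): Centre of the plunger's flat head; 67 mm above the table when out, 57 mm when home.
- run_station: Grey square box fixed to the table, 70 x 70 mm, top 42 mm above the table; carries a flat square black spring key, 36 x 36 mm, in a low frame 47 mm wide whose top is 45 mm above the table. Origin: centre of its underside, on the table; z up.
- run_key (a joint): How far the square key is pressed, m: 0 = up, 0.006 = fully down. A spring returns it: 1.5 N to start it moving, 4.5 N fully down.
- run_key_top (a point): Centre of the square key's flat top; 56 mm above the table when up, 50 mm when fully down.
- stop_station: Grey square box fixed to the table, 70 x 70 mm, top 42 mm above the table; carries the stop button, a wide grey mushroom head 42 mm across on a stem. To be left alone. Origin: centre of its underside, on the table; z up.
- stop_button (a joint): How far the mushroom button is pressed, m: 0 = up, 0.005 = fully down (spring).
- stop_top (a point): Top centre of the mushroom head, 70 mm above the table.
- stain_vial: Bystander: brown glass vial with a black cap, 25 mm across, 48 mm tall. Loose; origin at the centre of its underside.
- drop_bottle: Bystander: white dropper bottle with a blue cap, 33 mm across, 64 mm tall. Loose; origin at the centre of its underside.
- block_puck: Bystander: grey round puck carrying small specimen blocks, 36 mm across, 22 mm tall. Loose; origin at the centre of its underside.
- grid_case: Bystander: flat dark case 75 x 80 x 10 mm. Loose; origin at the centre of its underside.
- sample_cap: Bystander: white ribbed cap, 22 mm across, 10 mm tall. Loose; origin at the centre of its underside.
- scint_vial: Bystander: clear vial with a white cap, 28 mm across, 62 mm tall. Loose; origin at the centre of its underside.

How it is judged:
By the outcome, as a careful person would: the job done as asked, in the order asked, and still so for the second after the job is handed in, while the arm keeps its last pose, push and grip.
It also fails if it takes over 51 s, if anything falls off the work surface, if the arm or the gripper's body presses on something with over 40 N, if the wrist force passes 120 N, or if a joint passes its speed limit or range.

## Working session

There is one attempt and no reset: what is moved stays moved. The work goes in short steps, Python scripts to look and compute and a tool call to move; the robot and the scene stay as the last step left them, time stands still between calls to the robot, and variables do not carry over. Pictures are saved under pics/ and viewed, and the job is handed in when it is done.

Besides the shell and the picture viewer there is one more tool, called after "Emit:" in YAML: its name, and indented under it one key for each argument. drive_tool: Moves the arm, as the interface text tells. Its arguments: {"type":"object","properties":{"deltas":{"type":"string"}},"required":["deltas"]}

```bash
mkdir -p pics; cat > h.py <<'E'
import numpy as np,cv2
from cell import ctrl,imaging,models
def px2w(im,p,r=2,z=None):
    f=im["color"].shape[0]/2/np.tan(np.radians(im["vfov"]/2))
    c,rw=int(round(p[0])),int(round(p[1]))
    E=np.array(im["extrinsics"])
    d=np.array([(p[0]-im["cx"])/f,(p[1]-im["cy"])/f,1])
    if z is None:
        w=im["range_z"][max(0,rw-r):rw+r+1,max(0,c-r):c+r+1];w=w[w>0]
        if not len(w): return None
        return E[:3,:3]@(d*np.median(w))+E[:3,3]
    D=E[:3,:3]@d;t=(z-E[2,3])/D[2]
    return E[:3,3]+t*D
def cloud(im):
    f=im["color"].shape[0]/2/np.tan(np.radians(im["vfov"]/2))
    Z=im["range_z"];v,u=np.mgrid[:Z.shape[0],:Z.shape[1]]
    P=np.stack([(u-im["cx"])/f*Z,(v-im["cy"])/f*Z,Z],-1)
    E=np.array(im["extrinsics"]);W=P@E[:3,:3].T+E[:3,3];W[Z<=0]=np.nan
    return W
def save(im,n): cv2.imwrite(f"pics/{n}.png",im["color"][:,:,::-1])
E
python3 - <<'E'
from h import *
np.set_printoptions(precision=1,suppress=True)
print(ctrl.read_state())
for n in ["scene","top","wrist"]:
    im=imaging.get_image(n);save(im,n+"0");print(n,im["vfov"],np.array(im["extrinsics"])[:3,3])
    for t in ["rocker_raised_half","plunger_top","run_key_top","stop_top","rocker_station"]:
        for r in models.landmark_of(im,t)[:2]:
            print(t,np.array(r["point"]),round(r["score"],2),px2w(im,r["point"]))
E
```

```text
{'clock': 0.0, 'qpos': array([-1.2,  0.6,  0. ,  1.5, -0. ,  1. , -0. ]), 'qd': array([-0., -0.,  0.,  0.,  0.,  0.,  0.]), 'tau': array([  0. , -56.3,   1.2, -19.3,   0. ,   0. ,   0. ]), 'eef_pos': array([267.6, 591.7, 230.4]), 'tool_rot': array([-3.1,  0. ,  2.7]), 'force': array([-0.2,  0.1, -0.5]), 'torque': array([-0., -0.,  0.]), 'width': 85.67432172312262}
scene 46.00511145350157 [ -58.3 -702.8  886.9]
rocker_raised_half [396.7 275.5] 0.91 [ 621.6 -279.3   56.4]
plunger_top [341.  314.2] 0.63 [ 440.7 -286.7   67.6]
run_key_top [200.4 180.8] 0.59 [458.7 295.5  55.2]
stop_top [280.1 251.1] 0.76 [454.7 -67.5  68.5]
stop_top [227.  231.5] 0.72 [426.1 118.2  11. ]
rocker_station [391.  296.9] 0.76 [ 579.7 -304.1   36.5]
top 49.016201320298784 [ 392.    36.1 1479.1]
rocker_raised_half [367.7 176.5] 0.75 [ 629.6 -284.4   57.7]
plunger_top [371.  238.6] 0.41 [ 435.2 -288.6   66. ]
run_key_top [158.5 225.4] 0.59 [477.5 364.2  61.1]
run_key_top [183.5 232.2] 0.43 [456.6 288.1  57. ]
stop_top [298.9 232.2] 0.69 [455.2 -66.6  69.5]
rocker_station [366.4 186.5] 0.73 [ 599.3 -281.6   48.9]
rocker_station [191.1 231.4] 0.54 [459.6 266.8  44.3]
wrist 66.16890204206715 [205.1 621.1 374. ]
```

View pics/scene0.png

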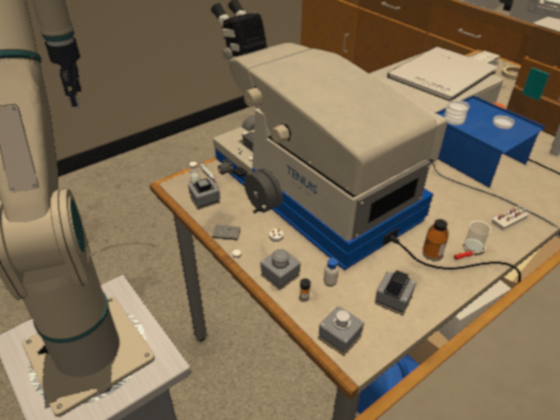

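View pics/top0.png

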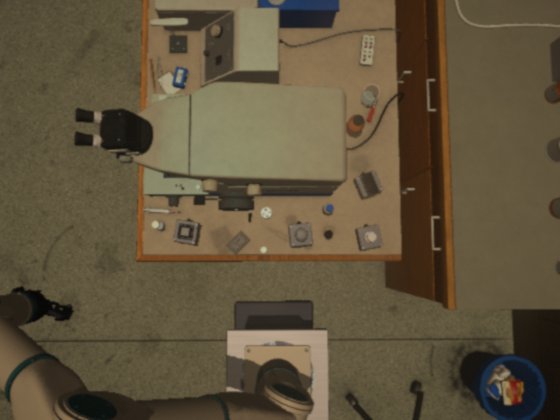

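```bash
python3 - <<'E'
from h import *
np.set_printoptions(precision=1,suppress=True)
s=imaging.get_image("scene");t=imaging.get_image("top")
W={}
for n,im,st in (("s",s,[(200,187),(397,286),(341,325),(281,265)]),("t",t,[(186,232),(368,184),(370,237),(300,234)])):
    tl=[]
    for (c,r) in st:
        k=im["color"][r-25:r+25,c-33:c+33][:,:,::-1];tl.append(cv2.resize(k,(396,300),interpolation=cv2.INTER_CUBIC))
    cv2.imwrite(f"pics/crop_{n}.png",np.vstack([np.hstack(tl[:2]),np.hstack(tl[2:])]))
C=cloud(t)
# height map max in region x 380..700,y -360..450 
A=C.reshape(-1,3);A=A[~np.isnan(A[:,0])]
C2=cloud(s).reshape(-1,3);C2=C2[~np.isnan(C2[:,0])]
for nm,B in(("top",A),("scene",C2)):
  print(nm)
  for x in range(340,720,20):
    print(x,*[("%4d"%B[(abs(B[:,0]-x-10)<10)&(abs(B[:,1]-y)<10)][:,2].max()) if ((abs(B[:,0]-x-10)<10)&(abs(B[:,1]-y)<10)).any() else "   ." for y in range(420,-380,-20)])
for nm,B in(("top",A),("scene",C2)):
  for n,(x,y,lo,hi) in dict(plunger=(437,-288,60,72),run=(456,283,50,64),stop=(455,-67,60,75),rocker=(605,-283,48,64),prun=(456,283,38,64)).items():
    m=(np.hypot(B[:,0]-x,B[:,1]-y)<45)&(B[:,2]>lo)&(B[:,2]<hi);q=B[m];print(nm,n,len(q),q.mean(0),q.min(0),q.max(0))
E
```

```text
top
340 -750 -754 -745 -752 -751 -747 -748 -743 -746 -753 -745 -748 -745 -755 -754 -751 -743 -752 -744 -750 -748 -748 -752 -754 -749 -751 -752 -737 -751 -751 -746 -749 -745 -750 -752 -750 -744 -751 -748 -751
360    3    5    5    5    5    5   10    4    6    7    4    5    4    6    6    8    6    5    4    5    6    7    4    7    7    7    9    6    5    6    6    6    4    9    7    5    6    4    6    7
380    6    9    8    5    9    8    8    7    7    9    8    9    7    5   13   12    6    7   11   13    8    6    7    7    7    8    7    7    6   11    6    7    7    7    6    6    6    7    8    6
400   10    7    7    6    8   10    7    9    8    6    7    7    5   15   17   16   13    7   14   19   11    9    5   46   48   45   46    5    8   12    6    5    7    8   48   48   47   45    6    6
420    6    5    7    8    5   46   48   47   47    7    6    5    8   10   14   17   21    7    4    6    4   10    8   47   67   72   48    6   11    7    9    4    6    8   45   74   74   51    8    8
440    6    6    7    9    5   47   61   63   53    5    7    9    6    6   
[... 6744 characters left out ...]
]
top run 140 [460.3 284.5  56.3] [441.9 257.   50. ] [479.1 305.3  63.4]
top stop 138 [450.4 -71.4  67.5] [431.4 -92.   60.2] [468.6 -51.7  74. ]
top rocker 199 [ 610.1 -288.1   54. ] [ 569.  -317.2   48. ] [ 645.  -255.7   63.6]
top prun 461 [458.8 284.4  47. ] [423.6 248.8  38.1] [495.6 323.2  63.4]
scene plunger 135 [ 441.2 -292.1   66.4] [ 428.4 -305.    60.2] [ 455.1 -278.1   70. ]
scene run 118 [458.4 280.   55.6] [441.  260.7  50.8] [479.2 304.5  60.3]
scene stop 196 [447.7 -77.8  66.5] [429.3 -95.5  60.1] [470.  -55.   73.2]
scene rocker 327 [ 610.5 -292.3   53.2] [ 577.5 -316.6   48.2] [ 643.7 -267.    60.6]
scene prun 388 [455.  275.3  46.6] [420.6 243.   38.1] [496.4 319.6  60.3]
```

```bash
ls pics
```

```text
crop_s.png
crop_t.png
scene0.png
top0.png
wrist0.png
```

View pics/crop_s.png

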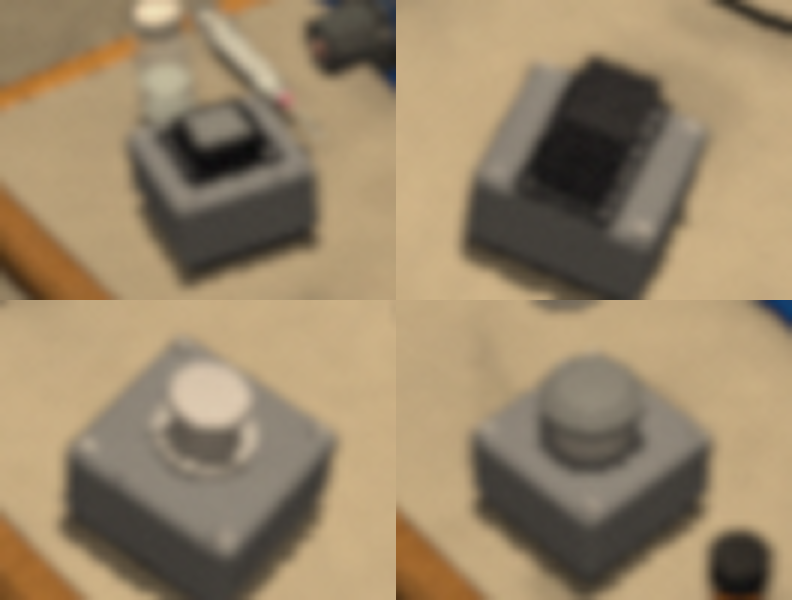

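View pics/crop_t.png

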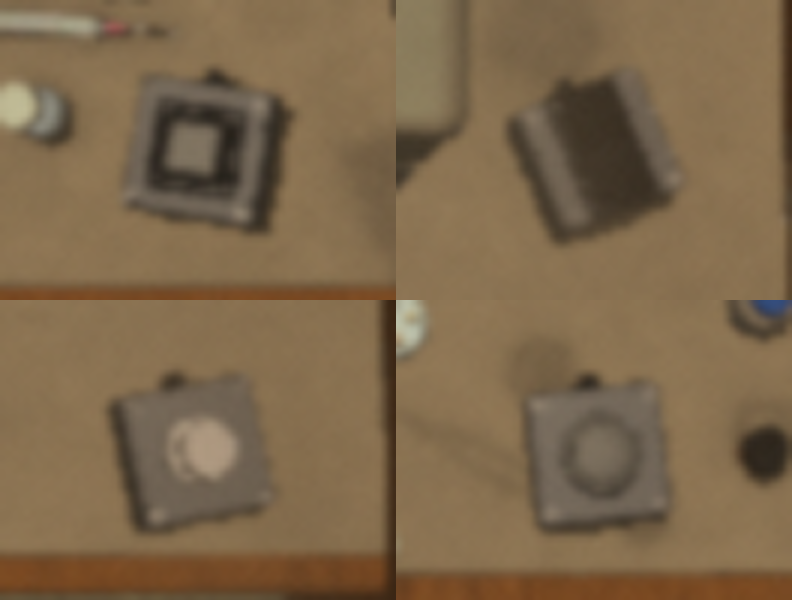

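```bash
cat >> h.py <<'E'
from scipy.spatial.transform import Rotation as Ro
def delta(tg,pos=None,rot=None):
    s=ctrl.read_state();p=s["eef_pos"] if pos is None else np.array(pos);R=Ro.from_euler("xyz",s["tool_rot"] if rot is None else rot).as_matrix()
    return np.round(R.T@(np.array(tg,float)-p)/1000,4)
E
python3 - <<'E'
from h import *
s=ctrl.read_state();print(np.round(s["tool_rot"],4))
for t in [(430,230,230),(430,-150,230),(520,-290,230)]:print(delta(t,[267.869,592.253,231.313]))
E
```

```text
[ 3.1416 -0.      2.7168]
[-0.297  -0.2632  0.0013]
[-0.4537 -0.6094  0.0013]
[-0.5934 -0.6999  0.0013]
```

View pics/wrist0.png

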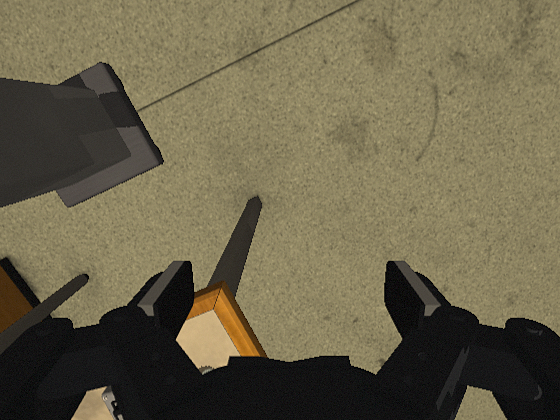

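Emit:
drive_tool:
  deltas: "-0.033 -0.029 0 5 0; -0.066 -0.058 0 10 0; -0.1 -0.088 0 15 0; -0.133 -0.117 0 20 0; -0.166 -0.146 0 25 0; -0.2 -0.175 0 30 0; -0.233 -0.205 0 35 0; -0.266 -0.234 0 40 0; -0.297 -0.263 0 47 0; -0.297 -0.263 0 47 0"

```text
clock: 2.25
eef_pos: [431.6, 226.7, 231.7]
tool_rot: [3.141, 0.002, 1.889]
force: [1.0, 1.8, 0.0]
width: 0.1
```

```bash
python3 - <<'E'
from h import *
np.set_printoptions(precision=1,suppress=True)
im=imaging.get_image("wrist");save(im,"w1")
for t in ["run_key_top","run_station"]:
    for r in models.landmark_of(im,t)[:2]: print(t,np.array(r["point"]),round(r["score"],2),px2w(im,r["point"]))
s=ctrl.read_state();print(s["eef_pos"],s["tool_rot"],s["qpos"],s["width"],s["force"])
for t in [(430,-150,230),(560,-285,200)]:print(delta(t))
E
```

```text
run_key_top [335.7 141.2] 0.64 [461.4 284.8  56.8]
run_station [327. 139.] 0.64 [452.7 284.1  56.7]
[429.7 231.3 231.4] [ 3.1 -0.   1.9] [-0.8  0.4  0.3  2.  -0.2  0.8 -0.1] -0.21094218767395126 [-0.4  0.4  0.7]
[-0.4 -0.1  0. ]
[-0.5 -0.   0. ]
```

View pics/w1.png

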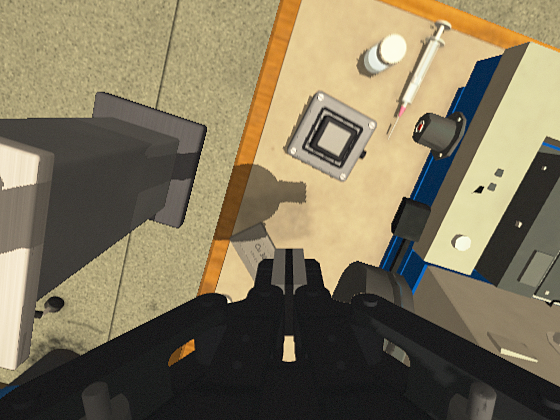

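```bash
python3 - <<'E'
from h import *
im=imaging.get_image("wrist")
for p in [(334,138),(335.7,141.2)]: print(px2w(im,p,z=56).round(1))
C=cloud(im);m=(C[...,2]>52)&(C[...,2]<62)&(np.hypot(C[...,0]-460,C[...,1]-284)<32);q=C[m];print(len(q),q.mean(0),q.min(0),q.max(0))
s=ctrl.read_state()
for t in [(425,0,230),(430,-150,230),(560,-285,200)]:print(delta(t))
E
```

```text
[456.3 292.4  56. ]
[458.9 290.1  56. ]
1356 [458.58027111 285.43976232  56.09518318] [439.45195749 265.30552305  52.23694712] [479.15926097 304.88875076  58.69288547]
[-0.2178 -0.079   0.0011]
[-0.3614 -0.1227  0.001 ]
[-0.5311 -0.0432  0.0308]
```

Emit:
drive_tool:
  deltas: "-0.05 -0.018 0 0 0; -0.1 -0.036 0 0 0; -0.15 -0.054 0 0 0; -0.2 -0.072 0 0 0; -0.25 -0.088 0 0 0; -0.3 -0.103 0 0 0; -0.361 -0.122 0 0 0; -0.405 -0.1 0 0 0; -0.445 -0.08 0.01 0 0; -0.49 -0.06 0.02 0 0; -0.53 -0.043 0.03 0 0; -0.53 -0.043 0.03 0 0"

```text
clock: 3.95
eef_pos: [560.4, -286.7, 199.6]
tool_rot: [-3.141, 0.0, 1.897]
force: [-0.3, 0.6, 0.3]
width: -0.1
```

Emit:
drive_tool:
  deltas: "0 0 0 0 0; 0 0 0 0 0; 0 0 0 0 0"

```text
clock: 4.32
eef_pos: [558.9, -284.7, 201.9]
tool_rot: [3.141, -0.0, 1.898]
force: [-0.3, -0.9, 0.4]
width: -0.2
```

```bash
python3 - <<'E'
from h import *
np.set_printoptions(precision=3,suppress=True)
im=imaging.get_image("wrist");save(im,"w2")
for t in ["rocker_raised_half","plunger_top","rocker_station"]:
    for r in models.landmark_of(im,t)[:2]: print(t,np.array(r["point"]),round(r["score"],2),px2w(im,r["point"]))
s=ctrl.read_state();print(s["eef_pos"],s["tool_rot"],s["qpos"],s["width"],s["force"])
C=cloud(im)
m=(C[...,2]>64)&(C[...,2]<70)&(np.hypot(C[...,0]-440,C[...,1]+288)<30);q=C[m];print("plunger",len(q),q.mean(0),q.min(0),q.max(0))
m=(np.hypot(C[...,0]-605,C[...,1]+286)<46)&(C[...,2]>38);q=C[m];print(len(q),q.min(0),q.max(0))
for a in range(46,62,2):
    k=q[(abs(q[:,2]-a)<1)];print(a,len(k),k.mean(0),k.min(0),k.max(0))
save(imaging.get_image("scene"),"s2")
E
```

```text
rocker_raised_half [358.8 213.7] 0.73 [ 627.632 -280.483   56.776]
rocker_raised_half [224.4  23.9] 0.18 [ 463.135 -165.546   43.932]
plunger_top [158.3 158.6] 0.71 [ 442.834 -287.427   67.06 ]
rocker_station [330.5 202.6] 0.57 [ 600.132 -280.204   50.559]
[ 558.91  -285.407  201.608] [3.141 0.    1.897] [ 0.237  0.646  0.317  1.622 -0.24   0.911  0.968] 0.10413588535131124 [-0.561  0.063 -0.182]
plunger 824 [ 442.581 -289.046   67.081] [ 428.644 -302.974   64.075] [ 455.883 -275.776   69.393]
25634 [ 559.036 -331.374   38.   ] [ 648.848 -246.766  302.357]
46 252 [ 603.872 -288.204   45.587] [ 572.592 -320.095   45.003] [ 647.705 -261.049   46.997]
48 26 [ 594.824 -284.467   48.382] [ 576.776 -301.825   47.186] [ 614.484 -273.227   48.976]
50 449 [ 596.677 -294.681   50.443] [ 577.048 -314.978   49.032] [ 616.898 -272.114   51.   ]
52 722 [ 600.23  -294.038   51.783] [ 577.41  -313.653   51.003] [ 623.976 -271.535   52.991]
54 211 [ 618.78  -286.782   54.009] [ 581.048 -303.44    53.02 ] [ 631.496 -269.661   54.994]
56 258 [ 625.401 -283.722   55.956] [ 613.589 -298.564   55.025] [ 643.849 -265.863   56.999]
58 263 [ 632.371 -281.114   58.038] [ 621.61  -295.849   57.   ] [ 643.108 -265.996   58.999]
60 83 [ 635.169 -279.574   59.538] [ 626.555 -293.583   59.009] [ 642.011 -266.285   60.918]
```

View pics/w2.png

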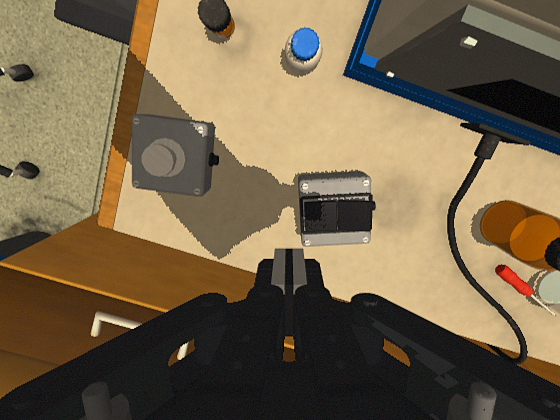

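View pics/s2.png

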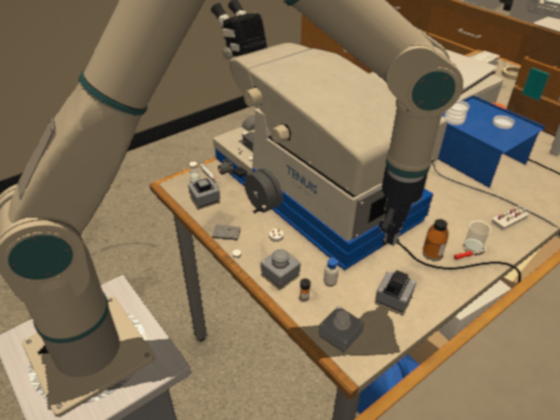

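```bash
python3 - <<'E'
from h import *
for t in [(628,-282.5,80),(628,-282.5,50)]:print(delta(t,))
E
```

```text
[-0.0193  0.0664  0.1216]
[-0.0193  0.0664  0.1516]
```

Emit:
drive_tool:
  deltas: "-0.01 0.033 0 0 0; -0.019 0.066 0.02 0 0; -0.019 0.066 0.06 0 0; -0.019 0.066 0.09 0 0; -0.019 0.066 0.122 0 0; -0.019 0.066 0.122 0 0; -0.019 0.066 0.122 0 0; -0.019 0.066 0.122 0 0"

```text
clock: 5.58
eef_pos: [628.6, -283.2, 81.2]
tool_rot: [3.139, 0.002, 1.896]
force: [0.6, 0.7, -0.6]
width: -0.1
```

```bash
python3 - <<'E'
from h import *
im=imaging.get_image("wrist");save(im,"w3")
im=imaging.get_image("scene")
c,r=397,280;cv2.imwrite("pics/s3.png",cv2.resize(im["color"][r-60:r+40,c-60:c+60][:,:,::-1],(720,600),interpolation=cv2.INTER_CUBIC))
s=ctrl.read_state();print(s["eef_pos"],s["force"])
print(delta((628,-282.5,50)))
E
```

```text
[ 628.29567358 -282.95758215   80.80448615] [ 0.23987421  0.42478102 -0.75415465]
[ 0.0006 -0.0002  0.0308]
```

View pics/w3.png

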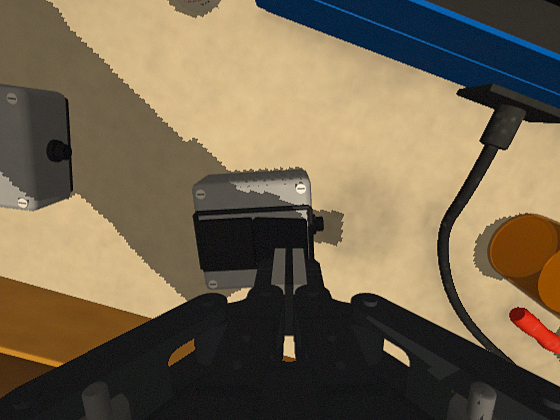

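View pics/s3.png

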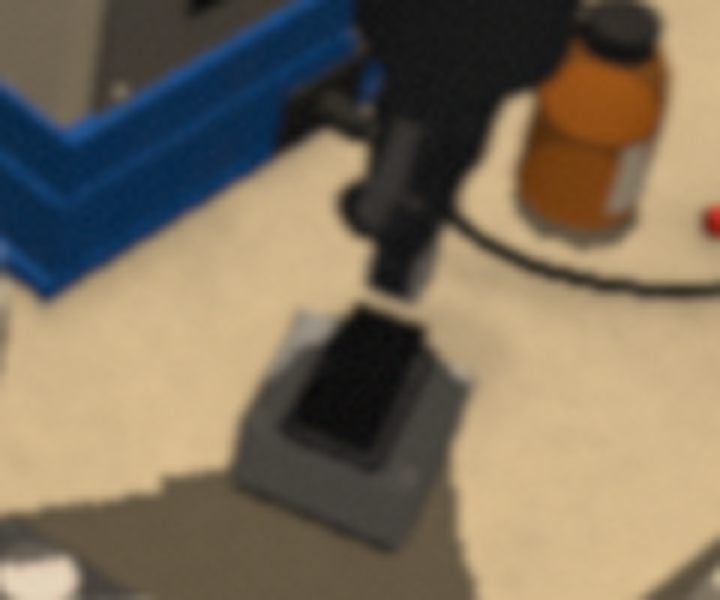

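Emit:
drive_tool:
  deltas: "0 0 0.01 0 0; 0 0 0.02 0 0; 0 0 0.025 0 0; 0 0 0.028 0 0; 0 0 0.031 0 0; 0 0 0.031 0 0; 0 0 0.031 0 0"

```text
clock: 6.55
eef_pos: [627.7, -282.2, 50.9]
tool_rot: [3.141, -0.001, 1.897]
force: [-4.6, 4.0, 17.2]
width: 0.2
```

Emit:
drive_tool:
  deltas: "0 0 0.001 0 0; 0 0 0.002 0 0; 0 0 0.002 0 0"

```text
clock: 6.92
eef_pos: [627.7, -282.2, 50.7]
tool_rot: [3.14, -0.001, 1.897]
force: [-7.2, 5.0, 27.0]
width: -0.2
```

Emit:
drive_tool:
  deltas: "0 0 -0.03 0 0; 0 0 -0.06 0 0; 0 -0.04 -0.09 0 0; 0 -0.07 -0.12 0 0; 0 -0.07 -0.12 0 0; 0 -0.07 -0.12 0 0; 0 -0.07 -0.12 0 0"

```text
clock: 7.8
eef_pos: [561.8, -303.6, 164.9]
tool_rot: [-3.141, -0.002, 1.898]
force: [0.4, 0.3, -0.4]
width: 0.3
```

```bash
python3 - <<'E'
from h import *
np.set_printoptions(precision=1,suppress=True)
im=imaging.get_image("wrist");save(im,"w4")
C=cloud(im);V=C-np.array([607.5,-290.5,0]);a=np.radians(21)
u=V[...,0]*np.cos(a)+V[...,1]*np.sin(a);v=-V[...,0]*np.sin(a)+V[...,1]*np.cos(a)
for k in range(-32,33,4):
    m=(abs(u-k)<2)&(abs(v)<10)&(C[...,2]<90);print(k,m.sum(),np.median(C[m][:,2]))
m=(C[...,2]>64)&(C[...,2]<70)&(np.hypot(C[...,0]-440,C[...,1]+288)<30);q=C[m];print("plunger",len(q),q.mean(0),q.min(0),q.max(0))
s=ctrl.read_state();print(s["eef_pos"],s["force"])
print(delta((442.5,-288.8,130)),delta((442.5,-288.8,90)))
E
```

```text
-32 137 37.86375957040656
-28 139 56.265812689243745
-24 120 59.01361781621503
-20 117 57.91273127524465
-16 109 56.64745195804693
-12 105 55.64744216576133
-8 118 54.40378971669519
-4 112 53.02765709845994
0 96 51.84943888976211
4 115 50.86157862920976
8 116 51.16578586764297
12 111 51.24515561034417
16 110 51.28925764374864
20 116 51.18622970244596
24 113 51.29952988318183
28 122 51.35071364195247
32 84 51.30877918943969
plunger 1165 [ 442.6 -289.1   67.1] [ 428.3 -303.2   64. ] [ 456.1 -275.7   69.5]
[ 561.6 -303.8  164.9] [-0.4  0.1 -0.7]
[ 0.1 -0.1  0. ] [ 0.1 -0.1  0.1]
```

View pics/w4.png

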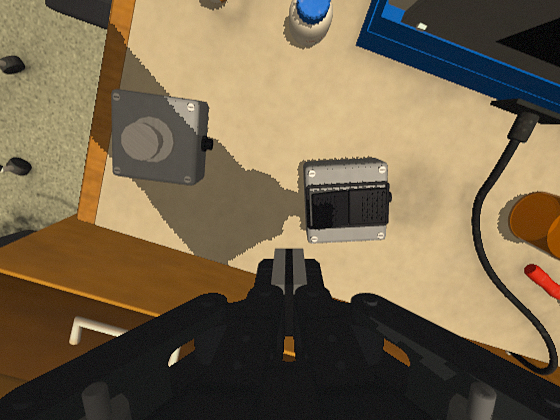

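The rocker is tipped: its right half is level at 51 mm and the left half is up at 59 mm. The plunger head is at about (442.6, -289). I'll do that next.

```bash
python3 - <<'E'
from h import *
np.set_printoptions(precision=4,suppress=True)
s=ctrl.read_state();print(s["clock"],s["eef_pos"],s["tool_rot"])
print(delta((442.5,-289,130)),delta((442.5,-289,85)))
E
```

```text
7.85 [ 561.636  -303.7583  164.8817] [-3.1406 -0.0017  1.8982]
[ 0.0522 -0.108   0.0351] [ 0.0521 -0.108   0.0801]
```

Emit:
drive_tool:
  deltas: "0.017 -0.036 0.01 0 0; 0.035 -0.072 0.02 0 0; 0.052 -0.108 0.035 0 0; 0.052 -0.108 0.055 0 0; 0.052 -0.108 0.08 0 0; 0.052 -0.108 0.08 0 0; 0.052 -0.108 0.08 0 0; 0.052 -0.108 0.08 0 0"

```text
clock: 8.85
eef_pos: [442.9, -290.6, 87.0]
tool_rot: [3.141, 0.001, 1.897]
force: [0.6, -0.4, -0.2]
width: -0.2
```

```bash
python3 - <<'E'
from h import *
np.set_printoptions(precision=4,suppress=True)
im=imaging.get_image("wrist");save(im,"w5")
im=imaging.get_image("scene");c,r=341,314;cv2.imwrite("pics/s5.png",cv2.resize(im["color"][r-60:r+40,c-60:c+60][:,:,::-1],(720,600),interpolation=cv2.INTER_CUBIC))
s=ctrl.read_state();print(s["clock"],s["eef_pos"],s["force"])
print(delta((442.5,-289,57)))
E
```

```text
8.95 [ 442.7763 -290.4745   87.0017] [ 1.145  -0.3427 -0.234 ]
[0.0015 0.0002 0.03  ]
```

View pics/w5.png

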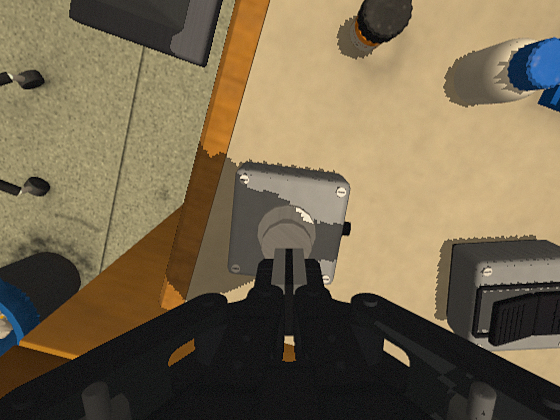

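View pics/s5.png

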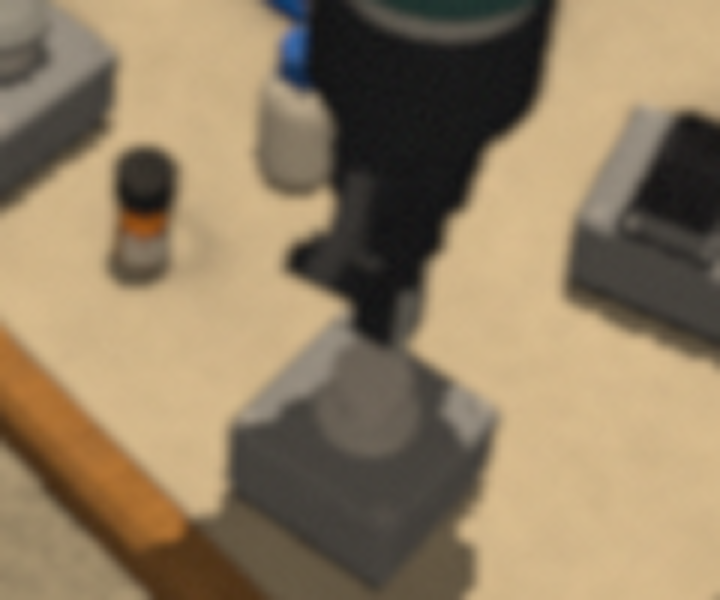

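The fingertips are centred over the plunger head, at about (288, 240) in the wrist picture. Pressing now.

Emit:
drive_tool:
  deltas: "0.001 0 0.01 0 0; 0.001 0 0.018 0 0; 0.001 0 0.022 0 0; 0.001 0 0.026 0 0; 0.001 0 0.029 0 0; 0.001 0 0.031 0 0; 0.001 0 0.031 0 0; 0.001 0 0.031 0 0"

```text
clock: 9.95
eef_pos: [441.8, -289.0, 56.9]
tool_rot: [3.141, -0.0, 1.896]
force: [-4.1, 2.9, 19.4]
width: -0.0
```

Emit:
drive_tool:
  deltas: "0 0 0.001 0 0; 0 0 0.0015 0 0; 0 0 0.0015 0 0"

```text
clock: 10.32
eef_pos: [441.9, -289.1, 56.8]
tool_rot: [3.14, -0.0, 1.896]
force: [-6.0, 4.9, 32.4]
width: 0.3
```

Emit:
drive_tool:
  deltas: "0 0 -0.03 0 0; 0 0 -0.07 0 0; 0 0 -0.11 0 0; 0 0 -0.15 0 0; 0 0 -0.175 0 0; 0 0 -0.175 0 0; 0 0 -0.175 0 0; 0 0 -0.175 0 0"

```text
clock: 11.32
eef_pos: [441.2, -288.9, 227.6]
tool_rot: [-3.14, -0.002, 1.896]
force: [-0.4, 0.5, -0.6]
width: -0.2
```

```bash
python3 - <<'E'
from h import *
np.set_printoptions(precision=4,suppress=True)
im=imaging.get_image("wrist");save(im,"w6")
C=cloud(im)
m=(C[...,2]>52)&(C[...,2]<75)&(np.hypot(C[...,0]-442,C[...,1]+289)<10);q=C[m];print("plunger",len(q),np.median(q,0))
s=ctrl.read_state();print(s["clock"],s["eef_pos"],s["force"],s["tool_rot"])
for t in [(440,-150,230),(428,0,230),(430,150,230),(458.8,285.2,190),(458.8,285.2,80)]:print(delta(t))
E
```

```text
plunger 314 [ 441.9651 -289.0313   57.216 ]
11.375 [ 441.3257 -288.9524  227.6629] [-0.6212  1.4402 -0.7634] [-3.14   -0.0016  1.8964]
[ 0.1321  0.0432 -0.0022]
[ 0.278   0.0798 -0.002 ]
[ 0.4195  0.1297 -0.0019]
[0.5383 0.2003 0.0382]
[0.5382 0.2004 0.1482]
```

View pics/w6.png

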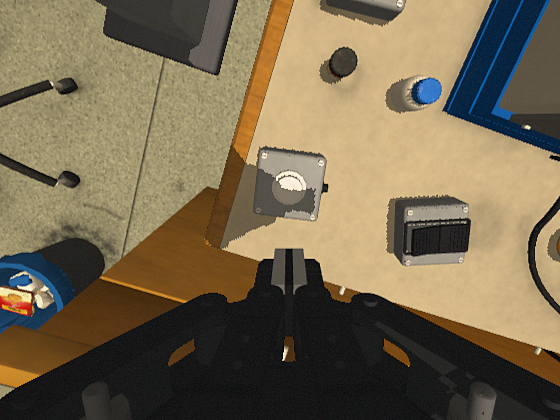

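The plunger is home: its head at (290, 185) measures 57.2 mm. Next I'll travel to the run key.

Emit:
drive_tool:
  deltas: "0.044 0.014 0 0 0; 0.088 0.029 0 0 0; 0.132 0.043 0 0 0; 0.18 0.055 0 0 0; 0.23 0.068 0 0 0; 0.278 0.08 0 0 0; 0.325 0.096 0 0 0; 0.372 0.113 0 0 0; 0.42 0.13 0 0 0; 0.48 0.165 0 0 0; 0.538 0.2 0.01 0 0; 0.538 0.2 0.038 0 0"

```text
clock: 12.88
eef_pos: [460.1, 290.5, 190.5]
tool_rot: [3.137, -0.003, 1.903]
force: [0.9, -0.3, -0.3]
width: 0.1
```

Emit:
drive_tool:
  deltas: "0 0 0.04 0 0; 0 0 0.08 0 0; 0 0 0.11 0 0; 0 0 0.11 0 0; 0 0 0.11 0 0; 0 0 0.11 0 0"

```text
clock: 13.62
eef_pos: [460.1, 284.9, 82.1]
tool_rot: [3.139, -0.001, 1.896]
force: [0.4, -0.8, -0.7]
width: -0.1
```

```bash
python3 - <<'E'
from h import *
np.set_printoptions(precision=4,suppress=True)
im=imaging.get_image("wrist");save(im,"w7")
im=imaging.get_image("scene");save(im,"s7")
s=ctrl.read_state();print(s["clock"],s["eef_pos"],s["force"],s["tool_rot"])
print(delta((458.8,285.2,50)))
E
```

```text
13.725 [459.8909 284.8918  81.9589] [ 0.2569 -0.5227  0.4907] [ 3.1395 -0.0007  1.8966]
[ 0.0006 -0.001   0.032 ]
```

View pics/w7.png

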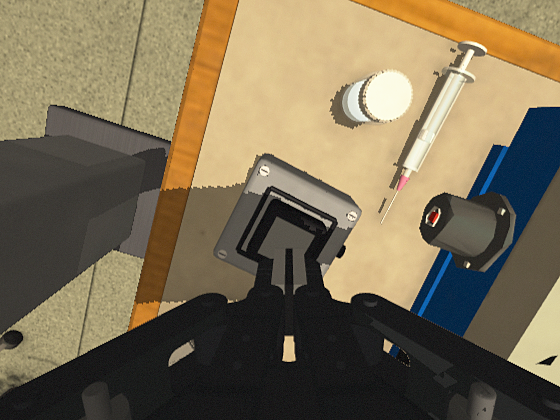

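View pics/s7.png

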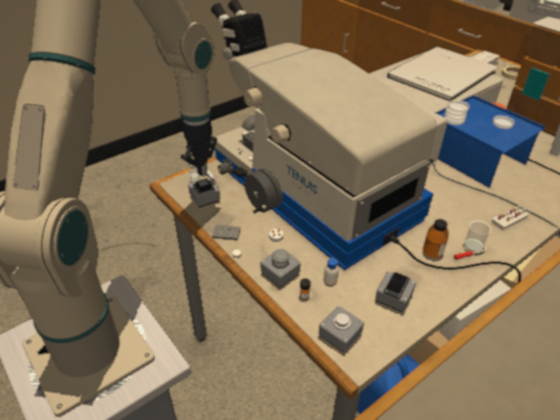

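The fingertips are over the key, centred at about (289, 240). I'll press it and hold.

Emit:
drive_tool:
  deltas: "0 -0.001 0.012 0 0; 0 -0.001 0.022 0 0; 0 -0.001 0.027 0 0; 0 -0.001 0.03 0 0; 0 -0.001 0.033 0 0; 0 -0.001 0.033 0 0; 0 -0.001 0.033 0 0; 0 -0.001 0.033 0 0"

```text
clock: 14.72
eef_pos: [457.8, 283.9, 49.8]
tool_rot: [-3.141, -0.001, 1.896]
force: [-4.9, -2.8, 22.3]
width: -0.3
```

Emit:
drive_tool:
  deltas: "0 0 0.0005 0 0; 0 0 0.0005 0 0; 0 0 0.0005 0 0"

```text
clock: 15.1
eef_pos: [457.8, 283.9, 49.7]
tool_rot: [-3.141, -0.001, 1.896]
force: [-6.5, -3.3, 24.8]
width: 0.2
```

```bash
python3 - <<'E'
from h import *
np.set_printoptions(precision=2,suppress=True)
im=imaging.get_image("wrist");save(im,"w8")
t=imaging.get_image("top");save(t,"t8")
for im2 in (t,imaging.get_image("scene")):
  C=cloud(im2)
  for n,(x,y) in dict(plunger=(442,-289),stop=(449,-74),rocker_raised=(627.5,-282.5)).items():
    m=(np.hypot(C[...,0]-x,C[...,1]-y)<8);print(n,np.median(C[m],0))
s=ctrl.read_state();print(s["clock"],s["eef_pos"],s["force"])
E
```

```text
plunger [ 443.4  -289.67   56.59]
stop [449.67 -72.92  68.78]
rocker_raised [ 627.5  -282.53   52.03]
plunger [ 442.36 -288.45   56.54]
stop [449.91 -72.91  69.07]
rocker_raised [ 627.31 -280.98   51.35]
15.25 [457.8  283.91  49.7 ] [-5.04 -2.74 25.24]
```

View pics/w8.png

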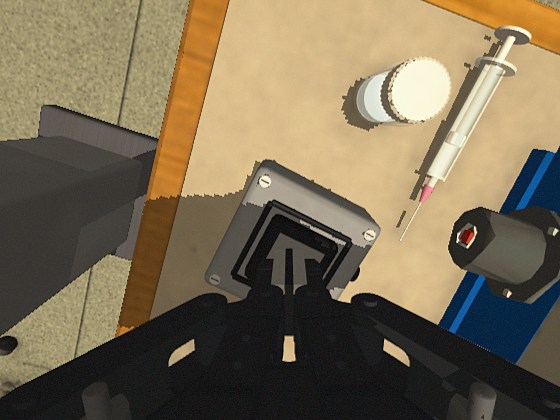

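View pics/t8.png

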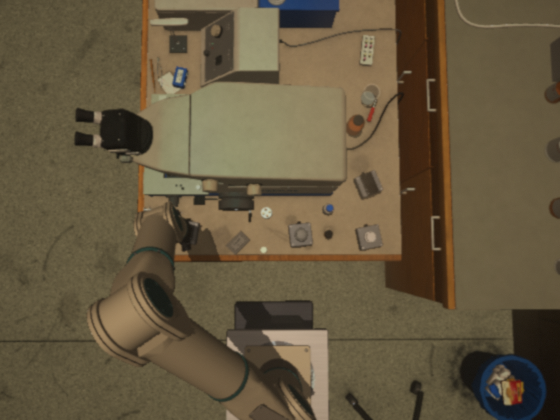

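The wrist view shows the fingertips on the key at about (290, 265), with the key sunk in its frame. In the top view everything else is in its original place.

```bash
python3 -c "
from cell import ctrl
print(ctrl.finish_job())"
```

```text
the job is handed in; nothing more can be done
None
```

I did all three steps in the order asked and handed the job in at about 15 s of the 51 s allowed, with the closed fingers still holding the key down.

- **Rocker:** it is tipped fully over. The pressed half measured level at about 51 mm and the other half was up at about 59 mm.
- **Plunger:** it is fully home. The head measured 56.5–57.2 mm above the table, against 57 mm expected.
- **Run key:** it is held fully down. The fingertips were at 49.7 mm with about 25 N of push, well above the 4.5 N spring.
- **Stop button:** it was not pressed. Its top still measured about 69 mm.
- **Loose things:** they looked unmoved in the last pictures. I compared these by eye and did not measure each one.

The highest wrist force I read was about 33 N, while pressing the plunger. No check failed. One wrist picture, taken before the arm had settled, was about 5 mm off, so I measured the key position again before using it.

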